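Knock a jammed thread spool out of its flip-over cup

TASK

A thread spool is jammed in one of the two flip-over cups of the stand. Swing that cup over by its bar until it is upside down above the tray, and knock it smartly on its stop (lift the bar part of the way and let the cup fall, again if need be) until the spool drops out into the tray; leave the cup turned over. Do not touch the spool with the gripper, and leave the other cup, with the thimble in it, as it is.

Things in the scene. Friction and masses are not known exactly. Their poses are not given: they have to be found in the camera images.
- stand: Flip-over stand, fixed: plywood base 262 x 236 x 12 mm, two grey cups in front, a white tray behind. Origin on the work surface under the hinge rod; x points from the cups to the tray, away from the robot, y to the left, z up. The hinge rod runs along y at height 85 mm, in three uprights 94 mm high at y = 0 and +-110 mm; left_cup turns on it at y = +55 mm, right_cup at y = -55 mm.
- left_cup (a joint): Hinge angle of the left cup, rad: 0 = cup in front, mouth up; 1.57 = its bar straight above the hinge; 3.14 = cup upside down over the tray, on its stop. Light (80 g) and free: it falls to whichever side it leans. Let fall on its stop from 2.4 to 2.7 (bar 80 to 50 mm up) it frees the spool, as a rule in one knock; let go nearer the top, the bar may hang on an opened finger.
- right_cup (a joint): The same for the right cup.
- left_cup_bar (a point): Middle of the left cup's bar: round steel, 10 mm thick, along the stand's y, 42 mm clear between its two side arms; 120 mm from the hinge axis and at hinge height at either end; 50 mm free between bar and cup. It can turn between gripper pads, so it can be carried over on the 120 mm arc with the gripper pointing down throughout, one finger before and one behind it.
- right_cup_bar (a point): The same for the right cup's bar.
- left_cup_mouth (a point): Centre of the left cup's mouth, 46 mm from the hinge axis, at hinge height at either end. Round cup, 38 mm wide outside, 30 mm inside, 44 mm deep inside, 48 mm outside.
- right_cup_mouth (a point): The same for the right cup.
- spool_center (a point): Centre of the jammed thread spool (white thread, 26 mm diameter, 48 mm tall, 22 g), which stands in one of the two cups, its top 4 mm above the rim. Hidden sprung pads at the cup's bottom grip its foot with about twice its weight: slow turning and gentle setting-down leave it stuck.
- thimble_center (a point): Centre of a steel thimble, 20 mm diameter, 22 mm tall, standing loose in the other cup.
- tray (a point): Centre of the tray's inner floor, 16 mm above the work surface. Inside 96 mm along the stand's x and 206 mm along y; walls 22 mm high. Axes as the stand's.
Not all that is in view belongs to the job. Leave any yellow look-alike of the part that bears spool_center alone.

How it is judged:
At the end, for the whole second after the job is handed in: The spool lies or stands at rest in the tray (centre within the walls and less than 35 mm above its floor), the cup it was in is turned over (joint above 2.9) and the other cup is still mouth up (joint below 0.15) (x of spool_center in the frame of tray between -0.05 and 0.05 m and y of spool_center in the frame of tray between -0.105 and 0.105 m and z of spool_center in the frame of tray below 0.035 m and linear speed of spool below 0.05 m/s and ((value of joint left_cup above 2.9 rad and value of joint right_cup below 0.15 rad) or (value of joint right_cup above 2.9 rad and value of joint left_cup below 0.15 rad))); the robot touches nothing.
It fails at once if the gripper touches the spool (contact force between the fingers and spool above 0.5 N).
It fails at once if the other cup's thimble is moved by more than 20 mm (distance of thimble_center from where it was at the start of the episode above 0.02 m).
It also fails if it takes over 48 s, if anything falls off the work surface, if the arm or the gripper's body presses on something with over 40 N, if the wrist force passes 120 N, or if a joint passes its speed limit or range.

ROBOT

A 6-joint arm with a two-finger parallel gripper is mounted at the origin on the work surface; the furniture and walls round the work are solid. World frame = base frame: x ahead of the robot, y to its left, z up, the work surface at z = 0. Lengths are in m, angles in rad, forces in N, time in s.
With the tool pointing down it reaches from about 0.375 to 0.975 m from the base axis. Payload 3.8 kg.
Tool frame: the origin (TCP) lies where the fingers leave the gripper's body, on its centre line; the fingertips stand 73 mm ahead of it and the grasp point (between the pads) lies 54 mm ahead of it; z points along the fingers, y is the line along which they close (so a half turn about z gives the same grasp; the last joint's range is limited). The gripper opens to 85 mm and grips with 20 to 120 N. Pads are 22 mm wide; open, the fingers measure 114 mm over their backs; the gripper's body (76 mm by 85 mm) begins 54 mm behind the grasp point. The pads swing forward as they close: fully open they stand 13 mm farther back than shut.
Start: joints at [-1.308, 0.264, 1.604, -0, 1.274, -0.037], TCP at [0.199, -0.645, 0.304] pointing down, gripper open.
Joint ranges: [-2.63, 2.63], [-0.94, 2.18], [0.31, 2.57], [-1.31, 4.45], [0, 2.66], [-2.55, 2.55]. Speed limits (rad/s): [2.57, 2.57, 3.14, 3.14, 3.14, 3.14].

INTERFACE

Orientations are given as a rotation vector (axis times angle).
In Python, from workcell import read_state, viewer, bot gives the robot as it stands.
- The arm moves only by the tool jog_arm, never from a script. Its argument "increments" is a list that holds one entry, the list of rows, each a list of 7 numbers: the shift along the tool's x, y, z in units of 30 mm (1.0 is 30 mm), then the turn, a rotation vector about the tool's x, y, z in units of 6 degrees (1.0 is 6 degrees), then the opening, from -1 (shut) to 1 (fully open). A call has exactly 5 rows; each row shifts and turns the commanded pose from where the row before left it, along the tool's axes as they then stand; what a row does not reach is not made up. A row lasts 1/12 s, in which the tool goes at most 41.7 mm and 7.16 degrees, less where a joint would pass 70% of its speed; a pose out of reach is approached as far as the arm can. A call is refused whole if a number of a shift passes 1 or a number of a turn 1, either way. A call with a gripper value outside its range is refused whole. The fingers move at their own pace and stop on an object; "force" is the grip in N (left out, the last holds). Time passes only in rows, so rows that do not move let the fingers close, or fill a call up. It gives the time, the measured TCP pose, the force, the opening and the grip force at its end, in the units of the state.
- read_state(): the state, without advancing time (a new reading comes with each control period).
- viewer.read_camera(name): name is "scene" or "side" or "wrist"; returns (picture, depth): 384x512x3 uint8, blue, green, red; 384x512 float32, m along the optical axis (not along the pixel's ray), 0 where there is no reading.
- viewer.camera_params(name): a dict with "fx", "fy", "cx", "cy" (pixels), "R" (3x3) and "t" (3): a world point X has camera coordinates R X + t; the wrist camera has in their place "hand_eye" (4x4, takes a point from camera to tool coordinates, whose origin is the TCP and whose axes are the flange's). Camera axes: x right, y down, z forward; pixel columns grow to the right and rows downward; lengths in m; the calibration is good to about 2 mm. A picture is of the moment at which its call begins: read the wrist's pose just before it. camera_params takes no time and is no camera call.
- bot.finish_job(): hands the job in; it is judged then, once.
The state is a dict: "time": time; "q": joint angles; "joint_vel": joint speeds; "joint_torque": joint torques, N m; "tool_pos": TCP position; "tcp_rot": TCP orientation; "wrist_force": force on the tool from outside, world axes, zero at the start; "torque": the same for the moment, N m; "width": opening from 0.0 (shut) to 1.0 (fully open); "grip_force": force on a finger pad.
Only numpy, scipy, OpenCV 4.12 (cv2) and the standard library are available. Lean on these libraries where they do the work, as an engineer would, in place of code of your own. Each camera call takes 0.05 s, during which the arm holds its last target. There are 200 camera calls.

## Working session

There is one attempt and no reset: what is moved stays moved. The work goes in short steps, Python scripts to look and compute and a tool call to move; the robot and the scene stay as the last step left them, time stands still between calls to the robot, and variables do not carry over. Pictures are saved under pics/ and viewed, at most 10 in all, crops included, and the job is handed in when it is done.

Besides the shell and the picture viewer there is one more tool, called after "Call:" as a command line: name --argument value ..., lists and objects as JSON in quotes. jog_arm: Moves the arm, as the interface text tells. Its arguments: {"type":"object","properties":{"increments":{"type":"array","items":{"type":"array","items":{"type":"array","items":{"type":"number"}}}},"force":{"type":"number"}},"required":["increments"]}

```bash
mkdir -p pics; python3 - <<'E'
from workcell import read_state, viewer
import cv2,numpy as np
print(read_state())
for n in("scene","side"):
    p,d=viewer.read_camera(n); cv2.imwrite(f"pics/{n}0.png",p); np.save(f"pics/{n}0.npy",d); print(n,viewer.camera_params(n))
print(viewer.camera_params("wrist"))
E
```

```text
{'time': 0.0, 'q': array([-1.30791964e+00,  2.64785472e-01,  1.60538376e+00, -4.67015917e-07,
        1.27370758e+00, -3.69202020e-02]), 'joint_vel': array([-8.29805008e-04,  1.90306148e-05, -1.18367150e-03, -2.31559262e-04,
       -1.19877717e-04, -1.63897924e-03]), 'joint_torque': array([-2.74806458e-03, -5.15109801e+01, -3.67315972e+01, -3.90476171e-04,
        1.27824163e-02, -6.98551787e-06]), 'tool_pos': array([ 0.19918109, -0.644343  ,  0.3025348 ]), 'tcp_rot': array([-3.10411947e+00, -4.68819547e-01,  4.04901574e-04]), 'wrist_force': array([ 0.72991669, -0.08823648, -0.53148641]), 'torque': array([-0.05541622,  0.02458621, -0.00494411]), 'grip_force': 0.0, 'width': 1.0013998972089884}
scene {'fx': 379.6785382541216, 'fy': 379.6785382541216, 'cx': 256.5187151181419, 'cy': 191.2172663257511, 'R': array([[-5.17473077e-01, -8.55699485e-01, -7.91891508e-05],
       [-4.67585690e-01,  2.82843836e-01, -8.37474171e-01],
       [ 7.16648614e-01, -4.33333309e-01, -5.46476905e-01]]), 't': array([0.36034784, 0.24983507, 0.61196468])}
side {'fx': 448.824611704597, 'fy': 448.824611704597, 'cx': 255.26069523576336, 'cy': 186.53654853500774, 'R': array([[-0.86742055, -0.49756474,  0.00330514],
       [-0.31378281,  0.54184832, -0.77970555],
       [ 0.3861631 , -0.67736971, -0.62613763]]), 't': array([0.45877029, 0.17411221, 0.78040747])}
{'fx': 272.57801314125834, 'fy': 272.57801314125834, 'cx': 250.39095288986852, 'cy': 192.35954748314197, 'hand_eye': array([[-7.19824780e-04, -9.53195764e-01, -3.02352969e-01,
         7.71165098e-02],
       [ 9.99999741e-01, -6.93301624e-04, -1.95044960e-04,
         1.19479871e-03],
       [-2.37057754e-05, -3.02353031e-01,  9.53196015e-01,
        -7.02677157e-02],
       [ 0.00000000e+00,  0.00000000e+00,  0.00000000e+00,
         1.00000000e+00]])}
```

View pics/scene0.png

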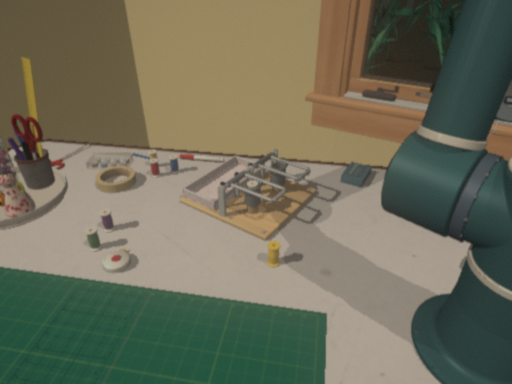

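View pics/side0.png

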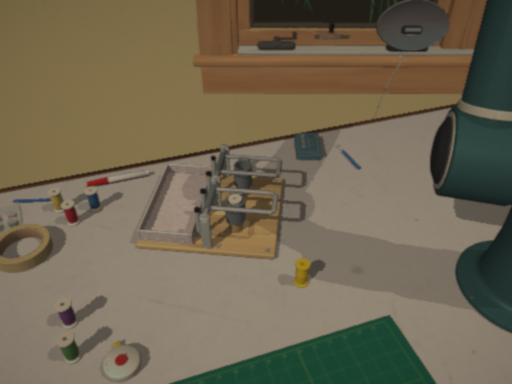

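The side view shows the stand at about (210,210). The spool's white top is at about (235,200), in the cup nearer the side camera. I'll zoom in and measure.

```bash
cat > h.py <<'E'
import numpy as np,cv2
from workcell import read_state, viewer
def ray(n,u,v):
    c=viewer.camera_params(n); R,t=c["R"],c["t"]
    d=R.T@np.array([(u-c["cx"])/c["fx"],(v-c["cy"])/c["fy"],1]); return -R.T@t,d
def onz(n,u,v,z):
    o,d=ray(n,u,v); return o+d*(z-o[2])/d[2]
def proj(n,X):
    c=viewer.camera_params(n); p=c["R"]@np.asarray(X)+c["t"]; return np.array([c["fx"]*p[0]/p[2]+c["cx"],c["fy"]*p[1]/p[2]+c["cy"]])
E
python3 - <<'E'
from h import *
a=cv2.imread("pics/side0.png")[130:260,130:310]; b=cv2.imread("pics/scene0.png")[145:240,175:345]
cv2.imwrite("pics/sidez.png",cv2.resize(a,None,fx=4.4,fy=4.4,interpolation=cv2.INTER_CUBIC))
cv2.imwrite("pics/scenez.png",cv2.resize(b,None,fx=4.7,fy=4.7,interpolation=cv2.INTER_CUBIC))
for n in("scene","side"):
    p=cv2.imread(f"pics/{n}0.png"); h=cv2.cvtColor(p,cv2.COLOR_BGR2HSV)
    m=cv2.inRange(h,(10,90,110),(25,255,255)); m[:140]=0
    k=cv2.morphologyEx(m,cv2.MORPH_OPEN,np.ones((3,3)))
    N,l,s,c=cv2.connectedComponentsWithStats(k)
    for i in range(1,N):
        if s[i,4]>300:print(n,i,s[i])
    o,_=ray(n,0,0); print("cam",o)
E
```

```text
scene 1 [ 148  140  255   27 4157]
scene 2 [486 140  26  20 398]
scene 10 [ 181  190  129   49 1980]
cam [-0.13527403  0.50286983  0.54368352]
side 1 [   0  140  247   48 6289]
side 12 [ 137  219  140   40 2319]
side 14 [  0 224  49  48 664]
side 16 [293 258  17  28 335]
cam [0.15121562 0.66254989 0.62288244]
```

View pics/sidez.png

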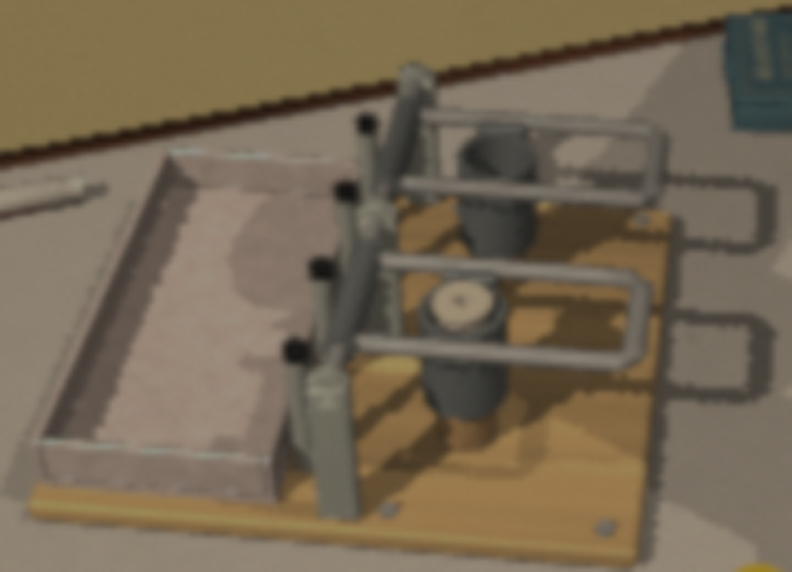

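View pics/scenez.png

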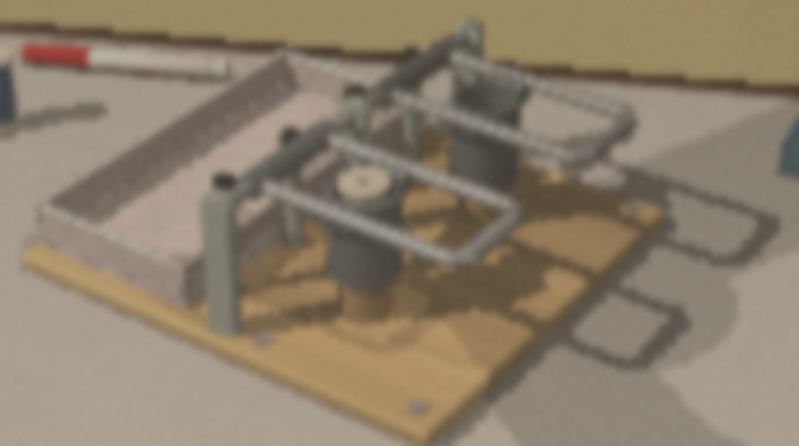

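Both crops show the spool's white top in the nearer cup, which is the left one (+y). The left bar's middle is at about (275,202) in side and (279,195) in scene. The thimble cup is the farther, right one.

```bash
python3 - <<'E'
from h import *
S=lambda u,v:(u/4.4+130-.5+.1,v/4.4+130-.4); C=lambda u,v:(u/4.7+175-.4,v/4.7+145-.4)
def both(name,s,c,z):
    a=onz("side",*S(*s),z);b=onz("scene",*C(*c),z)
    o1,d1=ray("side",*S(*s));o2,d2=ray("scene",*C(*c))
    k=np.linalg.lstsq(np.c_[d1,-d2],o2-o1,rcond=None)[0]
    print(name,a.round(4),b.round(4),((o1+d1*k[0]+o2+d2*k[1])/2).round(4))
    return (a+b)/2
L=both("barL",(637,319),(490,236),.085)
Rr=both("barR",(656,165),(607,136),.085)
both("spool",(462,303),(364,183),.089)
n=both("corner near-right",(636,552),(425,430),.012)
f=both("corner near-left(tray)",(32,488),(25,248),.012)
w=both("corner far-right",(672,218),(660,207),.012)
both("upright L top",(328,383),(222,184),.094)
both("upright M top",(375,216),(352,95),.094)
both("upright R top",(417,75),(470,28),.094)
for a,b,off in((L,Rr,90),(w,n,-90),(n,f,0)):
    d=b-a;print(np.linalg.norm(d),np.degrees(np.arctan2(d[1],d[0]))+off)
E
```

```text
barL [0.4299 0.1026 0.085 ] [0.4288 0.1049 0.085 ] [0.4293 0.1041 0.0853]
barR [0.4732 0.0024 0.085 ] [0.474  0.0031 0.085 ] [0.4722 0.0045 0.0865]
spool [0.4959 0.1344 0.089 ] [0.4934 0.1345 0.089 ] [0.4976 0.132  0.0862]
corner near-right [0.3986 0.1578 0.012 ] [0.4    0.1577 0.012 ] [0.398  0.159  0.0138]
corner near-left(tray) [0.6404 0.2549 0.012 ] [0.637  0.2597 0.012 ] [0.638  0.2581 0.0131]
corner far-right [ 0.489  -0.0512  0.012 ] [ 0.494  -0.0547  0.012 ] [ 0.4873 -0.048   0.0165]
upright L top [0.5127 0.2073 0.094 ] [0.5207 0.1968 0.094 ] [0.5152 0.202  0.0943]
upright M top [0.5567 0.1085 0.094 ] [0.5636 0.1002 0.094 ] [0.5581 0.1051 0.095 ]
upright R top [0.601  0.0062 0.094 ] [0.5953 0.0063 0.094 ] [ 0.6063 -0.0013  0.0875]
0.1102914616169286 23.63877987349646
0.22993909799785273 23.637348599624758
0.2593085422683639 22.583107311502115
```

Call:
jog_arm --increments '[[[0.92,-0.26,0,0,0,-0.53,-0.05],[0.92,-0.26,0,0,0,-0.53,-0.05],[0.92,-0.26,0,0,0,-0.53,-0.05],[0.92,-0.26,0,0,0,-0.53,-0.05],[0.92,-0.26,0,0,0,-0.53,-0.05]]]' --force 30

```text
time: 0.52
tool_pos: [0.3107, -0.5533, 0.3031]
tcp_rot: [-3.009, -0.898, 0.0]
wrist_force: [1.0, -0.1, 1.1]
width: 0.473
grip_force: 0.0
```

Call:
jog_arm --increments '[[[0.92,-0.26,0,0,0,-0.53,-0.05],[0.92,-0.26,0,0,0,-0.53,-0.05],[0.92,-0.26,0,0,0,-0.53,-0.05],[0.92,-0.26,0,0,0,-0.53,-0.05],[0.92,-0.26,0,0,0,-0.53,-0.05]]]'

```text
time: 0.93
tool_pos: [0.3921, -0.4355, 0.3033]
tcp_rot: [-2.856, -1.306, 0.0]
wrist_force: [0.6, 0.6, 0.5]
width: 0.475
grip_force: 0.0
```

Call:
jog_arm --increments '[[[0.92,-0.26,0,0,0,-0.53,-0.05],[0.92,-0.26,0,0,0,-0.53,-0.05],[0.92,-0.26,0,0,0,-0.53,-0.05],[0.92,-0.26,0,0,0,-0.53,-0.05],[0.92,-0.26,0,0,0,-0.53,-0.05]]]'

```text
time: 1.35
tool_pos: [0.438, -0.3001, 0.3034]
tcp_rot: [-2.648, -1.688, 0.0]
wrist_force: [0.4, -0.1, -0.3]
width: 0.472
grip_force: 0.0
```

Call:
jog_arm --increments '[[[0.92,-0.26,0,0,0,-0.53,-0.05],[0.92,-0.26,0,0,0,-0.53,-0.05],[0.92,-0.26,0,0,0,-0.53,-0.05],[0.92,-0.26,0,0,0,-0.53,-0.05],[0.92,-0.26,0,0,0,-0.53,-0.05]]]'

```text
time: 1.77
tool_pos: [0.4449, -0.1574, 0.3034]
tcp_rot: [-2.39, -2.039, 0.0]
wrist_force: [0.6, 0.6, -0.4]
width: 0.475
grip_force: 0.0
```

Call:
jog_arm --increments '[[[0.87,0.06,0,0,0,-0.53,-0.05],[0.87,0.06,0,0,0,-0.53,-0.05],[0.87,0.06,0,0,0,-0.53,-0.05],[0.87,0.06,0,0,0,-0.53,-0.05],[0.87,0.06,0,0,0,-0.53,-0.05]]]'

```text
time: 2.18
tool_pos: [0.4604, -0.0281, 0.3035]
tcp_rot: [-2.085, -2.35, 0.0]
wrist_force: [1.3, 0.3, -0.2]
width: 0.474
grip_force: 0.0
```

Call:
jog_arm --increments '[[[0.87,0.06,0,0,0,-0.53,-0.05],[0.87,0.06,0,0,0,-0.53,-0.05],[0.8,0.06,0,0,0,-0.53,-0.05],[0.7,0.06,0,0,0,-0.5,-0.05],[0,0,0,0,0,0,-0.05]]]'

```text
time: 2.6
tool_pos: [0.4479, 0.07, 0.3034]
tcp_rot: [-1.812, -2.564, -0.001]
wrist_force: [0.1, 0.2, -0.4]
width: 0.477
grip_force: 0.0
```

```bash
cat >> h.py <<'E'
from scipy.spatial.transform import Rotation as Ro
def wrist(name):
    s=read_state(); p,d=viewer.read_camera("wrist"); cv2.imwrite(name,p)
    return s,p,d
def wproj(s,X):
    c=viewer.camera_params("wrist"); H=c["hand_eye"]
    T=np.eye(4);T[:3,:3]=Ro.from_rotvec(s["tcp_rot"]).as_matrix();T[:3,3]=s["tool_pos"]
    p=np.linalg.inv(T@H)@np.append(X,1); return np.array([c["fx"]*p[0]/p[2]+c["cx"],c["fy"]*p[1]/p[2]+c["cy"]])
def won(s,u,v,z):
    c=viewer.camera_params("wrist"); H=c["hand_eye"]
    T=np.eye(4);T[:3,:3]=Ro.from_rotvec(s["tcp_rot"]).as_matrix();T[:3,3]=s["tool_pos"]
    M=T@H; d=M[:3,:3]@np.array([(u-c["cx"])/c["fx"],(v-c["cy"])/c["fy"],1]);o=M[:3,3]
    return o+d*(z-o[2])/d[2]
def delta(s,X): return Ro.from_rotvec(s["tcp_rot"]).as_matrix().T@(np.asarray(X)-s["tool_pos"])/.03
E
python3 - <<'E'
from h import *
s,p,d=wrist("pics/w1.png"); r=s["tcp_rot"]
print(s["tool_pos"],"yaw",np.degrees(2*np.arctan2(r[1],r[0])),s["q"])
print("bar px",wproj(s,[.4295,.1037,.085]))
E
```

```text
[0.44786134 0.07002938 0.30339936] yaw -250.49952451546858 [ 9.90975756e-02 -1.65789605e-01  2.05443473e+00  1.82253116e-03
  1.25408598e+00 -2.41818526e-01]
bar px [245.07484171 144.49917813]
```

View pics/w1.png

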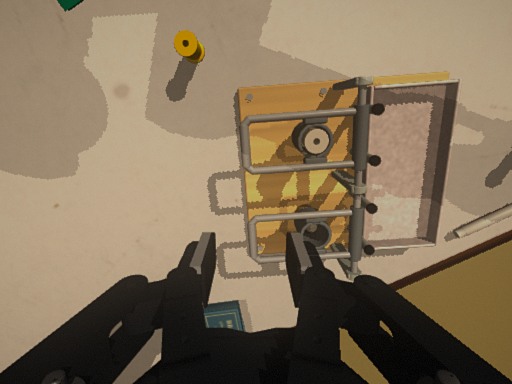

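The wrist view shows the left bar's middle at about (246,146), against a predicted (245,144.5), so the estimate holds. The spool is in that cup at (316,142).

```bash
python3 - <<'E'
from h import *
s=read_state()
X=won(s,246,146,.085); print(X)
X=(X+[.4295,.1037,.085])/2; X[2]=.138
print("spool",won(s,316,141,.089), delta(s,X))
for u,v in((363,96),(354,255),(246,119),(249,171)): print(won(s,u,v,.085))
E
```

```text
[0.4315192  0.10081394 0.085     ]
spool [0.49800284 0.13020751 0.089     ] [ 1.2527387  -0.18213354  5.51549322]
[0.5255588  0.18653668 0.085     ]
[0.5960878  0.02082196 0.085     ]
[0.4225299  0.12682191 0.085     ]
[0.44340293 0.07638947 0.085     ]
```

Call:
jog_arm --increments '[[[0.63,-0.09,0,0,0,0,-0.05],[0.62,-0.09,0,0,0,0,-0.05],[0,0,0.7,0,0,-0.6,-0.05],[0,0,0.7,0,0,0,-0.05],[0,0,0.6,0,0,0,-0.05]]]'

```text
time: 3.07
tool_pos: [0.4314, 0.1002, 0.243]
tcp_rot: [1.739, 2.616, -0.0]
wrist_force: [-0.3, -0.4, 0.6]
width: 0.473
grip_force: 0.0
```

```bash
python3 - <<'E'
from h import *
s=read_state(); r=s["tcp_rot"]
print(s["tool_pos"],"yaw",np.degrees(2*np.arctan2(r[1],r[0]))+360,delta(s,[.4305,.1023,.138]))
E
```

```text
[0.43139433 0.10023798 0.24297622] yaw 472.77662157363557 [ 7.71221877e-02 -1.36414164e-03  3.49915907e+00]
```

Call:
jog_arm --increments '[[[0.07,0,0.8,0,0,0,-0.05],[0,0,0.8,0,0,0,-0.05],[0,0,0.8,0,0,0,-0.05],[0,0,0.7,0,0,0,-0.05],[0,0,0.4,0,0,0,-0.05]]]'

```text
time: 3.48
tool_pos: [0.4291, 0.1015, 0.1361]
tcp_rot: [-1.739, -2.613, 0.005]
wrist_force: [-0.0, -0.1, -0.7]
width: 0.473
grip_force: 0.0
```

Call:
jog_arm --increments '[[[0,0,0,0,0,0,-1],[0,0,0,0,0,0,-1],[0,0,0,0,0,0,-1],[0,0,0,0,0,0,-1],[0,0,0,0,0,0,-1]]]' --force 30

```text
time: 3.9
tool_pos: [0.4304, 0.1022, 0.1394]
tcp_rot: [1.738, 2.617, -0.002]
wrist_force: [-3.2, -3.3, -0.4]
width: 0.098
grip_force: 29.2
```

```bash
python3 - <<'E'
from h import *
s,p,d=wrist("pics/w2.png"); r=s["tcp_rot"]
print(s["tool_pos"],"yaw",np.degrees(2*np.arctan2(r[1],r[0])),s["width"],s["grip_force"],s["wrist_force"])
E
```

```text
[0.43040816 0.10218068 0.13941484] yaw 112.83242836815332 0.09840473077889175 29.19325590133667 [-3.19709542 -3.30773531 -0.37995886]
```

View pics/w2.png

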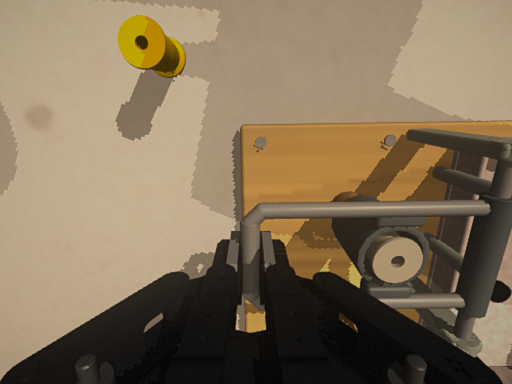

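The bar is gripped (opening about 8.4 mm) and the fingers are clear of the spool at (398,260). Next I carry it over the arc in steps of 0.16 rad.

Call:
jog_arm --increments '[[[0,0.05,-0.64,0,0,0,-1],[0,0.15,-0.62,0,0,0,-1],[0,0.25,-0.59,0,0,0,-1],[0,0.34,-0.54,0,0,0,-1],[0,0.42,-0.48,0,0,0,-1]]]'

```text
time: 4.37
tool_pos: [0.4622, 0.1161, 0.2266]
tcp_rot: [-1.736, -2.615, 0.007]
wrist_force: [-7.9, -4.5, 4.9]
width: 0.101
grip_force: 29.4
```

```bash
python3 - <<'E'
from h import *
s=read_state(); print(s["tool_pos"]-[.4304,.1022,.1394],s["width"],s["grip_force"],s["wrist_force"],s["torque"])
E
```

```text
[0.03183802 0.01385401 0.08716863] 0.10094821321674906 29.40054953098297 [-7.8860612  -4.50426329  4.93580533] [-0.70760324  1.45480793  0.14585819]
```

Call:
jog_arm --increments '[[[0,0.49,-0.41,0,0,0,-1],[0,0.55,-0.32,0,0,0,-1],[0,0.6,-0.23,0,0,0,-1],[0,0.62,-0.13,0,0,0,-1],[0,0.64,-0.03,0,0,0,-1]]]'

```text
time: 4.78
tool_pos: [0.5458, 0.1521, 0.2619]
tcp_rot: [1.737, 2.615, 0.007]
wrist_force: [-2.0, 1.3, 6.1]
width: 0.101
grip_force: 30.5
```

Call:
jog_arm --increments '[[[0,0.64,0.07,0,0,0,-1],[0,0.62,0.17,0,0,0,-1],[0,0.58,0.27,0,0,0,-1],[0,0.53,0.36,0,0,0,-1],[0,0.47,0.43,0,0,0,-1]]]'

```text
time: 5.2
tool_pos: [0.6243, 0.1859, 0.2213]
tcp_rot: [1.738, 2.617, 0.007]
wrist_force: [-5.3, 2.5, -0.6]
width: 0.1
grip_force: 29.1
```

```bash
python3 - <<'E'
from h import *
s=read_state(); print(s["tool_pos"]-[.4304,.1022,.1394],s["width"],s["grip_force"],s["wrist_force"],s["torque"])
p,d=viewer.read_camera("side"); cv2.imwrite("pics/side2.png",cv2.resize(p[80:270,120:330],None,fx=3,fy=3))
E
```

```text
[0.19391078 0.0837446  0.08189507] 0.09989876365862582 29.099684357643127 [-5.26008345  2.51127222 -0.57419574] [0.35487184 1.03972466 0.13310121]
```

View pics/side2.png

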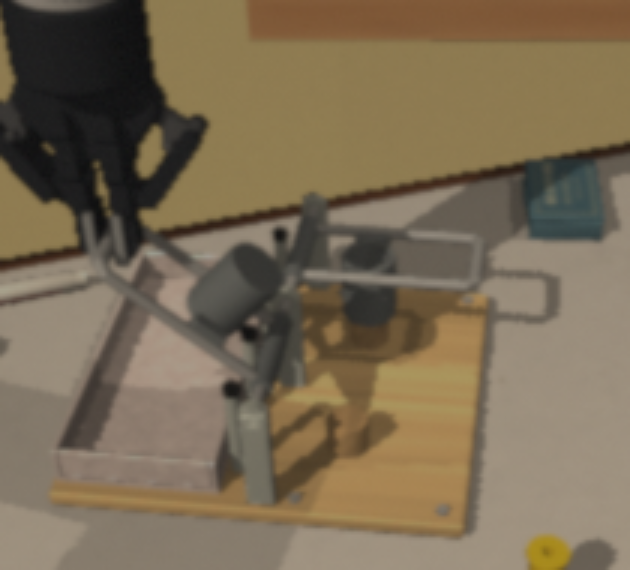

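The bar is over the tray at about 2.4 rad with the cup following. I'll lower it to about 2.5 rad and let go.

Call:
jog_arm --increments '[[[0,0.25,0.3,0,0,0,-1],[0,0,0,0,0,0,-1],[0,0,0,0,0,0,-0.05],[0,0.25,-0.8,0,0,0,-0.05],[0,0.15,-1,0,0,0,-0.05]]]'

```text
time: 5.67
tool_pos: [0.6394, 0.1907, 0.2622]
tcp_rot: [-1.736, -2.614, 0.007]
wrist_force: [1.0, -0.3, -0.2]
width: 0.475
grip_force: 0.0
```

Call:
jog_arm --increments '[[[0,0,-0.8,0,0,0,-0.05],[0,0,0,0,0,0,-0.05],[0,0,0,0,0,0,-0.05],[0,0,0,0,0,0,-0.05],[0,0,0,0,0,0,-0.05]]]'

```text
time: 6.08
tool_pos: [0.64, 0.1908, 0.2872]
tcp_rot: [-1.738, -2.616, 0.003]
wrist_force: [-0.3, -0.7, -0.0]
width: 0.478
grip_force: 0.0
```

```bash
python3 - <<'E'
from h import *
s=read_state(); print(s["tool_pos"],s["width"],s["wrist_force"])
p,d=viewer.read_camera("side"); q,d=viewer.read_camera("scene")
cv2.imwrite("pics/rel.png",np.hstack([cv2.resize(p[110:270,120:300],(390,347)),cv2.resize(q[130:250,165:345],(400,347)[:2])]))
E
```

```text
[0.63999355 0.19083517 0.28716969] 0.4775237639437421 [-0.29731624 -0.71645402 -0.04678503]
```

View pics/rel.png

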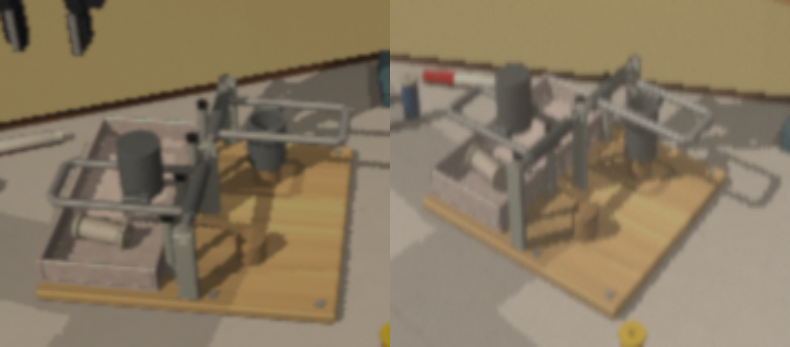

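The cup is upside down on its stop and the spool lies on its side in the tray, at (100,232) in the left half of the picture. The right cup is unmoved. Before handing in, I'll let things settle and check that the spool is still.

Call:
jog_arm --increments '[[[0,0,-0.5,0,0,0,-0.05],[0,0,0,0,0,0,-0.05],[0,0,0,0,0,0,-0.05],[0,0,0,0,0,0,-0.05],[0,0,0,0,0,0,-0.05]]]'

```text
time: 6.6
tool_pos: [0.6405, 0.1911, 0.3025]
tcp_rot: [-1.738, -2.616, 0.002]
wrist_force: [0.5, 0.2, -0.9]
width: 0.474
grip_force: 0.0
```

```bash
python3 - <<'E'
from h import *
from workcell import bot
P=[viewer.read_camera("side")[0][195:250,140:190].astype(int) for _ in range(6)]
m=abs(P[-1]-P[0]).mean(); print(m, abs(P[1]-P[0]).mean(), onz("side",120+100*180/390,110+232*160/347,.029))
if m<abs(P[1]-P[0]).mean()*1.3+.5: print(bot.finish_job())
E
```

```text
0.7882424242424242 0.9264242424242424 [0.62051931 0.18910063 0.029     ]
the job is handed in; nothing more can be done
None
```

I turned the left cup over onto its stop, and one knock dropped the spool into the tray, where it was lying still when I handed the job in. The gripper was clear of everything, and the right cup with its thimble looked unmoved; the hand-in gave no verdict.

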